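# Stop-button test on the cheese grater

## Task

Do the stop test on the cheese grating machine: first lift the drinks can off the ledge in front of the sloping panel and stand it upright on the bare counter. Then push the big mushroom stop button in until it stays down by itself with the gripper taken away, and after that turn its head clockwise, regrasping as often as it needs, until it is free to spring fully up again, and let go. Leave the small start button and the other things on the counter alone.

Things in the scene. Friction and masses are not known exactly. Their poses are not given: they have to be found in the camera images.
- stop_seat (a point): fixed point on the sloping aluminium panel, on the axis of the mushroom stop button. Its z axis points straight out of the panel along the button's axis (panel tilted 18 deg from level, facing the machine's front, the robot's side); x points up the slope, y to the machine's left. The panel reaches 58 mm down and 79 mm up the slope from here and 100 mm to either side
- mill: grating machine; origin on the counter under stop_seat (which is 76 mm up), x to its back, y to its left, z up. Grey plinth, 40 mm high, from x -125 to 90, y -110 to 270 mm: its front strip (x -125 to -55) is the ledge. Console with the panel: x -55 to 75, y -100 to 100, 58 mm high in front, 100 mm behind. On the left (y 125 to 265) a housing, with hopper 225 mm high
- stop_top (a point): centre of the top of the stop button's mushroom head; moves in and out with it; axes as stop_seat (does not turn with the head). Head: black, round, 60 mm across, 30 mm thick, slightly domed, straight fluted sides from 9 to 27 mm below this point. Sprung out, this point stands 52 mm from the panel
- stop (a joint): travel of the stop button into the panel, m: 0 fully out, 0.015 hard stop. Pushed past about 0.012 (10 to 14 N) it latches and stays near 0.011. Turning the head clockwise, seen looking onto it, frees it: 50 to 150 deg, unknown beforehand. No return spring. When freed, the fingers' grip may still hold it in; let go and it springs out
- can: closed aluminium drinks can with a white sleeve, 58 mm across (50 mm at the lid), 145 mm high, 0.2 to 0.35 kg, upright on the ledge in front of the stop button; origin at the centre of its underside, z up
- start (a joint): travel of the small flat start button (18 mm across) on the panel, 75 mm to the machine's right and 45 mm up the slope from the stop button, m: 0 is out; leave it alone
- spare_can: a second can of the same kind, standing on the counter to the right of the machine, or behind there; origin at the centre of its underside
- cheese_board: wooden board 170 x 200 x 18 mm with a block of cheese, 103 mm high in all, left of the machine; origin at the centre of the underside
- spatula: cheese spatula with wooden handle, 280 mm long along its x, 65 mm wide, 20 mm high, lying on the counter to the right of the machine; origin at the middle, on the counter
- film_box: long carton 50 x 300 x 50 mm, long along its y, behind the machine; origin at the centre of the underside
Not all that is in view belongs to the job. What is shaped like the can but green or purple is not meant.

How it is judged:
By the outcome, as a careful person would: the job done as asked, in the order asked, and still so for the second after the job is handed in, with the robot touching nothing.
It also fails if it takes over 64 s, if anything falls off the work surface, if the arm or the gripper's body presses on something with over 40 N, if the wrist force passes 120 N, or if a joint passes its speed limit or range.

## Robot

A 6-joint arm with a two-finger parallel gripper is mounted at the origin on the work surface. World frame = base frame: x ahead of the robot, y to its left, z up, the work surface at z = 0. Lengths are in m, angles in rad, forces in N, time in s.
With the tool pointing down it reaches from about 0.35 to 0.85 m from the base axis. Payload 8.1 kg.
Tool frame: the origin (TCP) lies on the centre line of the jaws, within the pads' length; the fingertips stand 14 mm ahead of it and the grasp point (between the pads) lies 5 mm behind it (arm.tip_extent is the distance from the TCP to the fingertips, in m); z points along the fingers, y is the direction in which the jaws open and shut (so a half turn about z gives the same grasp; the last joint's range is limited). The gripper opens to 85 mm and grips with 20 to 120 N. Pads are 22 mm wide; open, the fingers measure 114 mm over their backs; the gripper's body (76 mm by 85 mm) begins 54 mm behind the grasp point. The pads swing forward as they close: fully open they stand 13 mm farther back than shut.
Start: joints at [-1.286, 0.13, 1.488, -0, 1.523, -0.085], TCP at [0.217, -0.559, 0.245] pointing down, gripper open.
Joint ranges: [-2.96, 2.96], [-0.89, 2.26], [0.02, 2.5], [-1.34, 4.48], [0, 2.73], [-2.66, 2.66]. Speed limits (rad/s): [2.39, 2.39, 2.79, 3.14, 3.14, 3.14].

## Interface

Orientations are given as a 3x3 rotation matrix whose columns are the frame's x, y, z axes.
In Python, from rig import arm gives the robot as it stands.
- The arm moves only by the shell command python3 -m jog 'ROWS' [FORCE]. ROWS is JSON, a list of rows, each a list of 7 numbers: the turn, a rotation vector about the tool's x, y, z in degrees, then the shift along the tool's x, y, z in mm, then the finger opening in mm, from 0 to 85.4. A call has 1 to 10 rows; each row shifts and turns the pose as measured when the row begins, along the tool's axes as they then stand; what a row does not reach is not made up. A row lasts 1/10 s, in which the tool goes at most 50 mm and 8.59 degrees, less where a joint would pass 70% of its speed; a pose out of reach is approached as far as the arm can. A call with a gripper value outside its range is refused whole. The fingers move at their own pace and stop on an object; FORCE is the grip in N (left out, the last holds). Time passes only in rows, so rows that do not move let the fingers close. It gives the time, the measured TCP pose, the force and the opening at its end, in the units of the state.
- arm.state(): the state, without advancing time (a new reading comes with each control period).
- arm.camera(name): name is "scene" or "top" or "wrist"; returns (picture, depth): 384x512x3 uint8, red, green, blue; 384x512 float32, m along the optical axis (not along the pixel's ray), 0 where there is no reading.
- arm.camera_model(name): a dict with "mtx" (3x3 intrinsics, pixels), "k1" (the pictures are not rectified: a ray, as slopes to the right and down, at radius r is drawn at 1 + k1 r^2 times it, then the intrinsics apply), "rvec" (rotation vector, rad) and "tvec" (3), from world to camera coordinates, as OpenCV has them; the wrist camera has in their place "tool_from_camera" (4x4, takes a point from camera to tool coordinates, whose origin is the TCP and whose axes are the flange's). Camera axes: x right, y down, z forward; pixel columns grow to the right and rows downward; lengths in m; the calibration is good to about 2 mm. A picture is of the moment at which its call begins: read the wrist's pose just before it. camera_model takes no time and is no camera call.
- arm.sign_off(): hands the job in, once; it reports no verdict.
The state is a dict: "time": time; "joint_positions": joint angles; "joint_velocities": joint speeds; "tau": joint torques, N m; "eef_pos": TCP position; "tcp_rot": TCP orientation; "force": force on the tool from outside, world axes, zero at the start; "torque": the same for the moment, N m; "width": finger opening in m.
Only numpy, scipy, OpenCV 4.12 (cv2) and the standard library are available. Lean on these libraries where they do the work, as an engineer would, in place of code of your own. Each camera call takes 0.05 s, during which the arm holds its last target. There are 200 camera calls.

## Working session

There is one attempt and no reset: what is moved stays moved. The work goes in short steps, Python scripts to look and compute and a shell command to move; the robot and the scene stay as the last step left them, time stands still between calls to the robot, and variables do not carry over. Pictures are saved under pics/ and viewed, about 8 in all and at most 12, crops included, and the job is handed in when it is done.

```bash
ls; mkdir -p pics; cat > h.py <<'E'
import numpy as np, cv2
from rig import arm
def shot(n,save=None):
    s=arm.state(); im,d=arm.camera(n)
    np.savez(f'{n}.npz',im=im,d=d,p=s['eef_pos'],R=s['tcp_rot'])
    if save: cv2.imwrite(f'pics/{save}.png',im[:,:,::-1])
    return im,d
def cam(n):
    m=arm.camera_model(n); z=np.load(f'{n}.npz')
    if n=='wrist':
        T=np.array(m['tool_from_camera']); R=z['R']@T[:3,:3]; o=z['R']@T[:3,3]+z['p']
    else:
        Rc=cv2.Rodrigues(np.array(m['rvec'],float))[0]; R=Rc.T; o=-R@np.array(m['tvec'],float).ravel()
    return np.array(m['mtx'],float),float(m['k1']),R,o,z
def rays(n,px):
    K,k1,R,o,z=cam(n)
    D=np.array([k1,0,0,0,0.])
    u=cv2.undistortPoints(np.array(px,float).reshape(-1,1,2),K,D).reshape(-1,2)
    return o,np.c_[u,np.ones(len(u))]@R.T
def cloud(n):
    K,k1,R,o,z=cam(n); d=z['d']; h,w=d.shape
    g=np.stack(np.meshgrid(np.arange(w),np.arange(h)),-1).reshape(-1,2)
    o,r=rays(n,g); P=o+r*d.reshape(-1,1)
    P[d.ravel()==0]=np.nan
    return P.reshape(h,w,3),z['im']
def plane(n,px,zz):
    o,r=rays(n,px); return o+r*((zz-o[2])/r[:,2])[:,None]
E
python3 - <<'E'
from h import *
a,_=shot('scene');b,_=shot('top')
cv2.imwrite('pics/a.png',cv2.resize(np.vstack([a,b])[:,:,::-1],None,fx=.78,fy=.78))
s=arm.state();print(s['time'],s['tcp_rot'],s['force'],arm.tip_extent)
for n in('scene','top','wrist'):
    m=arm.camera_model(n);print(n,m) if n=='wrist' else print(n,m['k1'],cam(n)[3])
E
```

```text
pics
0.1 [[ 9.32415310e-01  3.61388277e-01 -4.50519376e-04]
 [ 3.61388522e-01 -9.32413944e-01  1.60424792e-03]
 [ 1.59685844e-04 -1.65863785e-03 -9.99998612e-01]] [-0.62706277 -0.1067327   0.19732156] 0.014
scene -0.10724551384947097 [ 1.4182111  -0.45133332  0.75078581]
top 0.020990191136911474 [0.46986364 0.04690006 1.46940313]
wrist {'mtx': array([[345.80227601,   0.        , 256.98093659],
       [  0.        , 345.80227601, 188.4212499 ],
       [  0.        ,   0.        ,   1.        ]]), 'k1': -0.08324455979460393, 'tool_from_camera': array([[ 7.83296957e-05, -9.48916876e-01, -3.15526158e-01,
         8.01661376e-02],
       [ 9.99999610e-01, -2.03235573e-04,  8.59463863e-04,
         2.78952453e-05],
       [-8.79685904e-04, -3.15526102e-01,  9.48916490e-01,
        -1.28721977e-01],
       [ 0.00000000e+00,  0.00000000e+00,  0.00000000e+00,
         1.00000000e+00]])}
```

View pics/a.png

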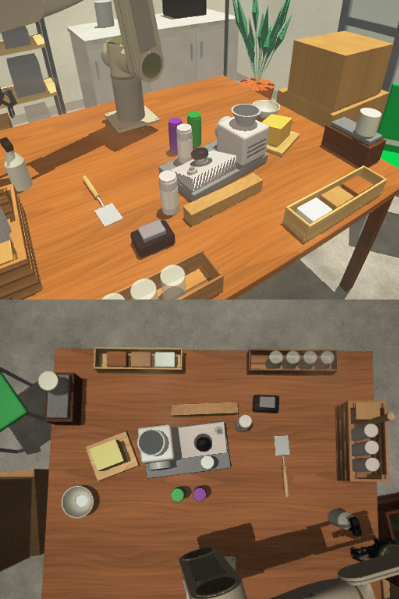

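```bash
python3 - <<'E'
from h import *
P,im=cloud('top')
c=im[130:260,160:360]; c=cv2.resize(c,None,fx=4,fy=4,interpolation=cv2.INTER_CUBIC)[:,:,::-1]
cv2.imwrite('pics/b.png',c)
for n,(u,v) in dict(stop=(261,182),can=(265,209),spare=(314,157),green=(228,249),purple=(256,248)).items():
    print(n,P[v,u].round(3))
hull=P[100:280,100:380].reshape(-1,3)
# console panel pixels: fit planar edges via height mask
Z=P[...,2]
m=((Z>.03)&(Z<.112)).astype(np.uint8)
s=P.reshape(-1,3)
print('heights along column 240..300 step', [(v,Z[v,285].round(3)) for v in range(150,235,4)])
# plinth yaw: film box & plinth front edge
m=((Z>.033)&(Z<.046)).astype(np.uint8); m[:150]=0;m[260:]=0;m[:,:150]=0;m[:,310:]=0
n,l,st,ce=cv2.connectedComponentsWithStats(m)
for i in range(1,n):
    if st[i,4]>60: print(st[i],ce[i])
E
```

```text
stop [0.606 0.038 0.135]
can [0.516 0.025 0.184]
spare [ 0.69  -0.134  0.142]
green [0.387 0.142 0.14 ]
purple [0.392 0.052 0.146]
heights along column 240..300 step [(150, np.float64(-0.002)), (154, np.float64(-0.0)), (158, np.float64(0.102)), (162, np.float64(0.091)), (166, np.float64(0.099)), (170, np.float64(0.09)), (174, np.float64(0.084)), (178, np.float64(0.076)), (182, np.float64(0.067)), (186, np.float64(0.069)), (190, np.float64(0.067)), (194, np.float64(0.059)), (198, np.float64(0.04)), (202, np.float64(0.037)), (206, np.float64(0.043)), (210, np.float64(0.039)), (214, np.float64(0.036)), (218, np.float64(-0.003)), (222, np.float64(-0.003)), (226, np.float64(-0.0)), (230, np.float64(0.001)), (234, np.float64(0.001))]
[ 186  156  110   73 1885] [243.73421751 206.54376658]
```

View pics/b.png

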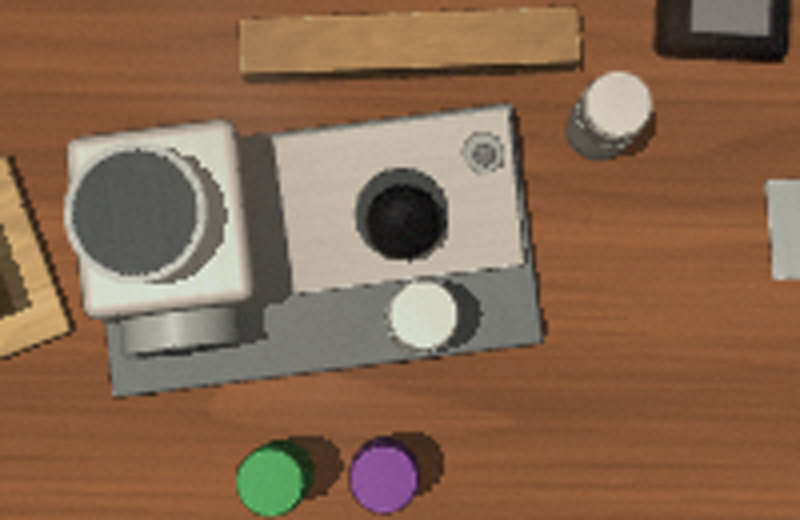

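Candidates for the can: white lid on the ledge at crop (424,315) = top px (266,209); the spare white can is at (617,105), and the green (272,480) and purple (383,478) cans are not meant. I choose the ledge one. The stop head is at crop (402,222).

```bash
python3 - <<'E'
from h import *
P,im=cloud('top'); f=lambda x,y:(160+x/4-.375,130+y/4-.375)
e=plane('top',[f(115,396),f(542,342)],.04); d=e[0]-e[1]; yaw=np.arctan2(-d[0],d[1]); print('edge',e.round(4),np.degrees(yaw))
e2=plane('top',[f(295,295),f(523,265)],.058); d=e2[0]-e2[1]; print('console front',e2.round(4),np.degrees(np.arctan2(-d[0],d[1])))
e3=plane('top',[f(273,140),f(512,106)],.1); d=e3[0]-e3[1]; print('console back',e3.round(4),np.degrees(np.arctan2(-d[0],d[1])))
# can lid: threshold white
g=im.astype(int)
u,v=np.meshgrid(range(512),range(384))
m=((P[...,2]>.165)&(P[...,2]<.2)&(abs(u-265)<14)&(abs(v-209)<14)).astype(np.uint8)
c=max(cv2.findContours(m,0,1)[0],key=cv2.contourArea);(cx,cy),r=cv2.minEnclosingCircle(c);print('lid',cx,cy,r,plane('top',[(cx,cy),f(424,315)],.185).round(4))
m=((g.max(2)<50)&(P[...,2]>.105)&(abs(u-260)<16)&(abs(v-184)<16)).astype(np.uint8)
c=max(cv2.findContours(m,0,1)[0],key=cv2.contourArea);(cx,cy),r=cv2.minEnclosingCircle(c);print('head',cx,cy,r,plane('top',[(cx,cy)],.118).round(4))
yaw=np.radians(7.2)
print(arm.state()['eef_pos'])
Pw=P.reshape(-1,3)
for n,(U,V) in dict(green=(228,249),purple=(256,248)).items(): pass
E
```

```text
edge [[ 0.4495  0.2884  0.04  ]
 [ 0.5013 -0.083   0.04  ]] 7.95300435905309
console front [[ 0.5386  0.1322  0.058 ]
 [ 0.5672 -0.0646  0.058 ]] 8.265063708113834
console back [[ 0.6674  0.1507  0.1   ]
 [ 0.699  -0.0511  0.1   ]] 8.900355457949427
lid 265.2530822753906 208.45062255859375 8.984061241149902 [[0.5178 0.0241 0.185 ]
 [0.518  0.0229 0.185 ]]
head 260.2767333984375 185.0720977783203 9.161599159240723 [[0.5977 0.0403 0.118 ]]
[ 0.216733   -0.55898164  0.24432766]
```

```bash
cat > go.py <<'E'
# print tool-frame shift (mm) and turn (deg) to a target
import sys; from h import *
from scipy.spatial.transform import Rotation as Ro
def go(p,R=None):
    s=arm.state(); C=s['tcp_rot']
    print('shift',(C.T@(np.array(p)-s['eef_pos'])*1e3).round(1),end=' ')
    if R is not None: print('turn',np.degrees(Ro.from_matrix(C.T@R).as_rotvec()).round(1), 'shift in target axes',(R.T@(np.array(p)-s['eef_pos'])*1e3).round(1),end=' ')
    print('t',round(s['time'],2),'F',s['force'].round(1),'w',round(s['width']*1e3,1),'j6',round(s['joint_positions'][5],2))
yaw=np.radians(8.2); cx,sx=np.cos(yaw),np.sin(yaw)
mx=np.array([cx,sx,0]); my=np.array([-sx,cx,0]); mz=np.array([0,0,1.])
n=-np.sin(np.radians(18))*mx+np.cos(np.radians(18))*mz
seat=np.array([.609,.041,.076])
down=np.c_[np.cross(-my,-mz),-my,-mz]
can=np.array([.518,.0238,0])
E
python3 -m jog '[[0,0,0,35,-31,0,85],[0,0,0,35,-31,0,85],[0,0,0,35,-31,0,85],[0,0,0,35,-31,0,85],[0,0,0,35,-31,0,85],[0,0,0,35,-31,0,85],[0,0,0,35,-31,0,85],[0,0,0,35,-31,0,85],[0,0,0,35,-31,0,85],[0,0,0,35,-31,0,85]]' 40
python3 -c "
from go import *
go(can+[0,0,.245],down)"
```

```text
time: 1.1
eef_pos: [0.4337, -0.1313, 0.2395]
tcp_rot: [[0.936, 0.351, -0.005], [0.351, -0.936, 0.008], [-0.002, -0.009, -1.0]]
force: [0.4, -0.8, 0.1]
width: 0.0851
shift [ 133.4 -115.6   -4.7] turn [-0.5  0.2 12.4] shift in target axes [ 105.6 -141.5   -5.5] t 1.1 F [ 0.4 -0.8  0.1] w 85.1 j6 0.8
```

```bash

python3 -m jog '[[0,0,6,33,-29,-2,85],[0,0,6,33,-32,-2,85],[0,0,0,29,-35,0,85],[0,0,0,20,-25,0,85],[0,0,0,0,0,0,85]]' 40
python3 - <<'E'
from go import *
go(can+[0,0,.245],down)
im,d=shot('wrist','c')
E
```

```text
time: 1.6
eef_pos: [0.5207, 0.0256, 0.2428]
tcp_rot: [[0.989, 0.146, -0.006], [0.146, -0.989, 0.01], [-0.004, -0.011, -1.0]]
force: [-0.7, -1.0, -0.1]
width: 0.0845
shift [-3.   1.4 -2.2] turn [-0.6  0.3  0.2] shift in target axes [-2.9  1.4 -2.2] t 1.6 F [-0.7 -1.  -0.1] w 84.5 j6 1.37
```

View pics/c.png

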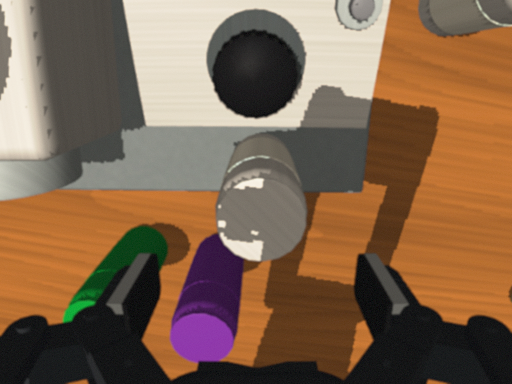

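The wrist view shows the can's lid at about (262,217), midway between the jaws, with the stop head at (256,73) behind it and the start button at (358,8). I'll check the lid and head positions by ray casting.

```bash
python3 - <<'E'
from go import *
P,im=cloud('wrist'); u,v=np.meshgrid(range(512),range(384))
m=((P[...,2]>.17)&(P[...,2]<.2)&(abs(u-262)<60)&(abs(v-217)<60)).astype(np.uint8)
c=max(cv2.findContours(m,0,1)[0],key=cv2.contourArea);e=cv2.fitEllipse(c);print(e,plane('wrist',[e[0]],.185).round(4))
print('edges',plane('wrist',[(217,205),(306,205)],.185).round(4))
m=((im.max(2)<60)&(v<125)&(v>20)&(abs(u-256)<52)&(P[...,2]>.1)).astype(np.uint8)
c=max(cv2.findContours(m,0,1)[0],key=cv2.contourArea);e=cv2.fitEllipse(c);print('head',e,plane('wrist',[e[0]],.118).round(4),'pred',(seat+n*.046).round(4))
# panel plane fit
q=P[(im.min(2)>150)&(u>140)&(u<380)&(v<120)&(P[...,2]>.05)&(P[...,2]<.105)]
A=np.c_[q[:,:2],np.ones(len(q))];w=np.linalg.lstsq(A,q[:,2],rcond=None)[0];print('panel z=',w,'tilt',np.degrees(np.arctan(np.hypot(*w[:2]))),'yaw',np.degrees(np.arctan2(w[1],w[0])),'z at seat',w@[*seat[:2],1],np.std(A@w-q[:,2]))
go(can+[0,0,.142],down)
E
```

```text
((260.637939453125, 213.9163360595703), (90.78913116455078, 93.18196868896484), 176.48757934570312) [[0.5233 0.0241 0.185 ]]
edges [[ 0.525   0.0499  0.185 ]
 [ 0.5327 -0.001   0.185 ]]
head ((254.8942108154297, 73.17772674560547), (84.2253189086914, 86.24443817138672), 175.04437255859375) [[0.6001 0.0397 0.118 ]] pred [0.5949 0.039  0.1197]
panel z= [ 0.33579037  0.03864827 -0.12962604] tilt 18.67562287588019 yaw 6.565648912920866 z at seat 0.07645486979041458 0.002243860570069637
shift [ -1.5   1.2 100.6] turn [-0.6  0.3  0.2] shift in target axes [ -2.    0.2 100.6] t 1.65 F [-0.6  0.9 -0.2] w 85.1 j6 1.37
```

```bash

python3 -m jog '[[-0.6,0.3,0,0,1,20,85],[0,0,0,0,0,25,85],[0,0,0,0,0,25,85],[0,0,0,0,0,20,85],[0,0,0,0,0,10,85],[0,0,0,0,0,0,0],[0,0,0,0,0,0,0],[0,0,0,0,0,0,0],[0,0,0,0,0,0,0],[0,0,0,0,0,0,0]]' 35
python3 -c "
from go import *
go([.521,.024,.142],down)"
```

```text
time: 2.65
eef_pos: [0.5187, 0.0177, 0.1416]
tcp_rot: [[0.99, 0.142, 0.001], [0.142, -0.99, -0.003], [0.001, 0.003, -1.0]]
force: [-0.0, 0.6, -2.5]
width: 0.0573
shift [ 3.2 -5.9 -0.4] turn [ 0.2 -0.  -0. ] shift in target axes [ 3.2 -5.9 -0.4] t 2.65 F [-0.   0.6 -2.5] w 57.3 j6 1.37
```

```bash

python3 -m jog '[[0,0,0,0,0,-15,0],[0,0,0,0,0,-25,0],[0,0,0,-5,0,-25,0],[0,0,0,-18,28,-5,0],[0,0,0,-20,35,0,0],[0,0,0,-20,35,0,0],[0,0,0,-18,33,0,0],[0,0,0,-10,25,0,0],[0,0,0,0,0,20,0],[0,0,0,0,0,15,0]]' 35
python3 -c "
from go import *
go([.45,-.15,.103],down)"
```

```text
time: 3.65
eef_pos: [0.4531, -0.157, 0.1962]
tcp_rot: [[0.989, 0.146, 0.018], [0.146, -0.989, -0.012], [0.016, 0.014, -1.0]]
force: [0.5, 0.2, -2.2]
width: 0.0577
shift [-3.5 -8.8 93. ] turn [ 0.8 -0.9  0.2] shift in target axes [-2.  -7.4 93.2] t 3.65 F [ 0.5  0.2 -2.2] w 57.7 j6 0.99
```

```bash

python3 -m jog '[[0.8,-0.9,0,0,0,20,0],[0,0,0,0,0,22,0],[0,0,0,0,0,20,0],[0,0,0,0,0,14,0],[0,0,0,0,0,6,0],[0,0,0,0,0,4,0],[0,0,0,0,0,0,0]]' 35
python3 -c "
from go import *
go([.45,-.15,.1016],down)"
```

```text
time: 4.35
eef_pos: [0.4549, -0.1556, 0.109]
tcp_rot: [[0.989, 0.149, 0.002], [0.149, -0.989, -0.001], [0.002, 0.001, -1.0]]
force: [0.3, -0.1, -2.4]
width: 0.0576
shift [-4.  -6.3  7.4] turn [ 0.1 -0.1  0.4] shift in target axes [-4.1 -6.2  7.4] t 4.35 F [ 0.3 -0.1 -2.4] w 57.6 j6 0.98
```

```bash

python3 -m jog '[[0,0,0,0,0,3,0],[0,0,0,0,0,2,0],[0,0,0,0,0,2,0],[0,0,0,0,0,1,0],[0,0,0,0,0,0,0]]' 35
```

```text
time: 4.85
eef_pos: [0.4569, -0.1564, 0.1033]
tcp_rot: [[0.989, 0.149, 0.006], [0.149, -0.989, -0.003], [0.006, 0.004, -1.0]]
force: [-0.1, -0.9, -2.5]
width: 0.0578
```

```bash

python3 -m jog '[[0,0,0,0,0,1,0],[0,0,0,0,0,1,0],[0,0,0,0,0,0.5,0],[0,0,0,0,0,0,0]]' 35
```

```text
time: 5.25
eef_pos: [0.457, -0.1565, 0.1009]
tcp_rot: [[0.989, 0.149, 0.007], [0.149, -0.989, -0.003], [0.006, 0.004, -1.0]]
force: [-0.2, 0.1, -2.9]
width: 0.058
```

```bash

python3 -m jog '[[0.2,-0.3,0,0,0,0.7,0],[0,0,0,0,0,0.7,0],[0,0,0,0,0,0,0]]' 35;python3 -m jog '[[0,0,0,0,0,0.7,0],[0,0,0,0,0,0.7,0],[0,0,0,0,0,0,0]]' 35
```

```text
time: 5.55
eef_pos: [0.4573, -0.1566, 0.0997]
tcp_rot: [[0.989, 0.149, 0.001], [0.149, -0.989, -0.0], [0.001, 0.0, -1.0]]
force: [-0.2, 0.6, -1.4]
width: 0.058
time: 5.85
eef_pos: [0.458, -0.1565, 0.0997]
tcp_rot: [[0.989, 0.149, 0.002], [0.149, -0.989, -0.0], [0.002, 0.0, -1.0]]
force: [0.0, 0.3, -1.8]
width: 0.0579
```

```bash

python3 -m jog '[[0,0,0,0,0,0,85],[0,0,0,0,0,0,85],[0,0,0,0,0,0,85],[0,0,0,0,0,-10,85],[0,0,0,0,0,-30,85],[0,0,0,0,0,-40,85],[0,0,0,0,0,-40,85],[0,0,-8,0,0,-20,0],[0,0,-8.5,0,0,0,0],[0,0,-8.5,0,0,0,0]]' 35; python3 - <<'E'
from go import *
shot('top')
P,im=cloud('top')
Q=P[(abs(P[...,0]-.457)<.05)&(abs(P[...,1]+.156)<.05)&(P[...,2]>.13)&(P[...,2]<.16)]
print(len(Q),Q.mean(0) if len(Q) else 0)
R=np.c_[np.cross(my,-n),my,-n]
go(seat+n*(.052+.014+.05),R)
E
```

```text
time: 6.85
eef_pos: [0.4577, -0.1568, 0.2505]
tcp_rot: [[0.829, 0.56, 0.006], [0.56, -0.829, -0.002], [0.003, 0.005, -1.0]]
force: [0.1, -0.3, -0.7]
width: 0.0436
109 [ 0.46562998 -0.13926822  0.14221702]
shift [204.4 -93.5  64.8] turn [ -23.7   -5.3 -152. ] shift in target axes [-115.   174.4  105.3] t 6.9 F [0.  0.  1.8] w 35.7 j6 0.53
```

```bash

python3 -m jog '[[0,0,-8.5,0,0,0,0],[0,0,-8.5,0,0,0,0],[0,0,-8.5,0,0,0,0],[0,0,-8.5,0,0,0,0],[0,0,-8.5,0,0,0,0],[0,0,-8.5,0,0,0,0],[0,0,-8.5,0,0,0,0],[0,0,-8.5,0,0,0,0],[0,0,-8.5,0,0,0,0],[0,0,-8.5,0,0,0,0]]' 35 >/dev/null
python3 -m jog '[[0,0,-8.5,0,0,0,0],[0,0,-8.5,0,0,0,0],[0,0,-8.5,0,0,0,0],[0,0,-8.5,0,0,0,0],[0,0,-8.5,0,0,0,0],[0,0,-8.5,0,0,0,0],[0,0,-4,0,0,0,0]]' 35; python3 - <<'E'
from go import *
R=np.c_[np.cross(my,-n),my,-n]
go(seat+n*(.052+.014+.08),R)
E
```

```text
time: 8.6
eef_pos: [0.4569, -0.1568, 0.2587]
tcp_rot: [[-0.997, 0.082, 0.009], [0.081, 0.997, -0.004], [-0.01, -0.004, -1.0]]
force: [0.4, -0.3, 0.3]
width: -0.0003
shift [-91.1 199.6  44.1] turn [ -2.3 -17.4 -12.7] shift in target axes [-113.6  174.    83.1] t 8.6 F [ 0.4 -0.3  0.3] w -0.3 j6 -1.93
```

```bash

python3 -m jog '[[0,0,0,-16,36,0,0],[0,0,0,-16,36,0,0],[0,0,0,-16,36,0,0],[0,0,0,-16,36,0,0],[0,-8,0,-16,36,0,0],[0,-7,-4,-5,15,0,0],[0,0,-4,0,0,0,0],[0,0,0,0,0,0,0]]' 35; python3 - <<'E'
from go import *
R=np.c_[np.cross(my,-n),my,-n]
go(seat+n*(.052+.014+.08),R)
shot('wrist','d')
E
```

```text
time: 9.4
eef_pos: [0.5604, 0.0369, 0.2561]
tcp_rot: [[-0.963, -0.032, 0.266], [-0.04, 0.999, -0.025], [-0.265, -0.034, -0.964]]
force: [-0.7, 0.1, 0.4]
width: -0.0
shift [ 7.2 -1.  40.8] turn [-3.7 -2.7 -5.6] shift in target axes [ 9.3 -2.9 40.3] t 9.4 F [-0.7  0.1  0.4] w -0.0 j6 -1.62
```

View pics/d.png

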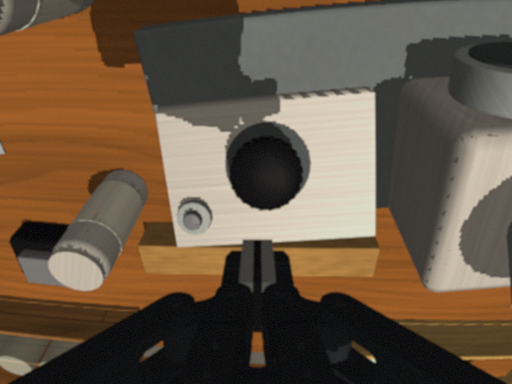

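The view shows the head at about (265,172), the panel's corners near (158,108), (375,92), (375,237) and (177,246), and the start button at (194,216). I'll fit the panel plane, corners and head from this.

```bash
python3 - <<'E'
from go import *
P,im=cloud('wrist'); u,v=np.meshgrid(range(512),range(384))
m=((im.max(2)<60)&(abs(v-170)<50)&(abs(u-265)<40)&(P[...,2]>.1)).astype(np.uint8)
c=max(cv2.findContours(m,0,1)[0],key=cv2.contourArea);e=cv2.fitEllipse(c)
o,r=rays('wrist',[e[0]]); 
# head rim centre plane ~ 6 mm below top
for k in (.046,):
    q=seat+n*k; t=((q-o)@n)/(r[0]@n); h=o+r[0]*t; print('head',e,h.round(4),'pred',q.round(4),'diff x,y mill',((h-q)@np.cross(my,n)*1e3).round(1),((h-q)@my*1e3).round(1))
H=P[164:180,257:273].reshape(-1,3); print('head top depth along n from seat',np.nanmedian((H-seat)@n))
q=P[(im.min(2)>150)&(u>165)&(u<370)&(v>120)&(v<240)&(P[...,2]>.05)&(P[...,2]<.108)]
print('panel offset along n',np.median((q-seat)@n), len(q))
cc=[(158,108),(375,92),(375,237),(177,246)]
o,r=rays('wrist',cc); X=o+r*(((seat-o)@n)/(r@n))[:,None]-seat
print('corners upslope,left', (X@np.cross(my,n)*1e3).round(1),(X@my*1e3).round(1))
E
```

```text
head ((265.7358703613281, 172.81919860839844), (70.36351776123047, 71.87806701660156), 99.85499572753906) [0.5923 0.0397 0.1189] pred [0.5949 0.039  0.1197] diff x,y mill -2.7 1.1
head top depth along n from seat 0.051839998635839955
panel offset along n -1.562373261524598e-05 16416
corners upslope,left [-61.6 -57.6  80.9  77.7] [-96.  101.  100.  -99.9]
```

```bash

python3 -m jog '[[-3.7,-2.7,-5.6,8,-2,20,0],[0,0,0,0,0,20,0],[0,0,0,0,0,0,0]]' 35; python3 - <<'E'
from go import *
R=np.c_[np.cross(my,-n),my,-n]
go(seat+n*(.052+.014+.01),R)
E
```

```text
time: 9.75
eef_pos: [0.565, 0.0336, 0.2167]
tcp_rot: [[-0.942, -0.134, 0.308], [-0.126, 0.991, 0.045], [-0.311, 0.004, -0.95]]
force: [0.2, 0.7, 0.5]
width: 0.0
shift [ 1.2  1.  71.6] turn [ 0.   0.1 -0.6] shift in target axes [ 1.1  1.1 71.6] t 9.75 F [0.2 0.7 0.5] w 0.0 j6 -1.8
```

```bash

python3 -m jog '[[0,0,0,1,1,25,0],[0,0,0,0,0,25,0],[0,0,0,0,0,15,0],[0,0,0,0,0,5,0],[0,0,0,0,0,0,0]]' 35; python3 - <<'E'
from go import *
R=np.c_[np.cross(my,-n),my,-n]
go(seat+n*(.052+.014),R)
E
```

```text
time: 10.25
eef_pos: [0.5897, 0.0351, 0.1546]
tcp_rot: [[-0.942, -0.121, 0.312], [-0.113, 0.993, 0.043], [-0.315, 0.005, -0.949]]
force: [-1.3, 0.3, 0.4]
width: 0.0001
shift [ 5.5  3.  14.9] turn [-0.1  0.4 -1.3] shift in target axes [ 5.3  3.1 14.9] t 10.25 F [-1.3  0.3  0.4] w 0.1 j6 -1.79
```

```bash

python3 -m jog '[[0,0,-1,5,3,7,0],[0,0,0,1,0,3,0],[0,0,0,0,0,0,0]]' 35; python3 - <<'E'
from go import *
R=np.c_[np.cross(my,-n),my,-n]
go(seat+n*(.052+.014),R)
E
```

```text
time: 10.55
eef_pos: [0.5878, 0.0379, 0.1455]
tcp_rot: [[-0.939, -0.138, 0.315], [-0.131, 0.99, 0.043], [-0.318, -0.001, -0.948]]
force: [-0.1, 0.5, 1.1]
width: 0.0003
shift [1.2 0.  6.7] turn [-0.2  0.5 -0.2] shift in target axes [1.1 0.  6.7] t 10.55 F [-0.1  0.5  1.1] w 0.3 j6 -1.8
```

```bash

python3 -m jog '[[0,0,0,1,0,4,0],[0,0,0,0,0,3,0],[0,0,0,0,0,3,0],[0,0,0,0,0,3,0]]' 35;python3 -m jog '[[0,0,0,0,0,2,0],[0,0,0,0,0,2,0]]' 35; python3 - <<'E'
from go import *
R=np.c_[np.cross(my,-n),my,-n]
go(seat+n*(.052+.014-.0135),R);print(arm.state()['force']@n)
E
```

```text
time: 10.95
eef_pos: [0.5919, 0.0384, 0.1346]
tcp_rot: [[-0.938, -0.138, 0.318], [-0.131, 0.99, 0.043], [-0.321, -0.002, -0.947]]
force: [-6.8, -0.7, 7.9]
width: -0.0006
time: 11.15
eef_pos: [0.593, 0.0386, 0.1309]
tcp_rot: [[-0.938, -0.138, 0.317], [-0.131, 0.99, 0.042], [-0.32, -0.002, -0.947]]
force: [-4.3, -0.2, 5.0]
width: -0.0001
shift [1.7 0.1 4.7] turn [-0.2  0.7 -0.2] shift in target axes [1.6 0.1 4.7] t 11.15 F [-4.3 -0.2  5. ] w -0.1 j6 -1.8
6.077525127574018
```

```bash

python3 -m jog '[[0,0,0,0.5,0,2,0],[0,0,0,0,0,2,0]]' 35;python3 -m jog '[[0,0,0,0,0,2,0]]' 35;python3 -m jog '[[0,0,0,0,0,2,0]]' 35; python3 - <<'E'
from go import *
R=np.c_[np.cross(my,-n),my,-n]
go(seat+n*(.052+.014-.0135),R);print(arm.state()['force']@n)
E
```

```text
time: 11.35
eef_pos: [0.5942, 0.0387, 0.1273]
tcp_rot: [[-0.938, -0.138, 0.318], [-0.131, 0.99, 0.042], [-0.321, -0.002, -0.947]]
force: [-4.9, 0.1, 5.6]
width: -0.0001
time: 11.45
eef_pos: [0.5949, 0.0388, 0.1255]
tcp_rot: [[-0.938, -0.138, 0.318], [-0.131, 0.99, 0.042], [-0.32, -0.002, -0.947]]
force: [-5.4, -0.5, 6.7]
width: -0.0001
time: 11.55
eef_pos: [0.5958, 0.0389, 0.1244]
tcp_rot: [[-0.938, -0.138, 0.318], [-0.131, 0.99, 0.042], [-0.321, -0.002, -0.947]]
force: [-19.2, -0.7, 27.6]
width: -0.0003
shift [ 2.2  0.2 -2.4] turn [-0.2  0.7 -0.2] shift in target axes [ 2.2  0.2 -2.4] t 11.55 F [-19.2  -0.7  27.6] w -0.3 j6 -1.8
32.178486074655915
```

```bash

python3 -m jog '[[0,0,0,0,0,-10,0],[0,0,0,0,0,-25,0],[0,0,0,0,0,-30,85],[0,0,0,0,0,0,85],[0,0,0,0,0,0,85],[0,0,0,0,0,0,85],[0,0,0,0,0,0,85]]' 35;  python3 - <<'E'
from go import *
R=np.c_[np.cross(my,-n),my,-n]
shot('wrist','e')
P,im=cloud('wrist'); u,v=np.meshgrid(range(512),range(384))
k=(im.max(2)<60)&(((P-seat)@n)>.03)&(np.linalg.norm(np.cross(P-seat,n),axis=-1)<.04)
a=((P-seat)@n)[k]; print(k.sum(),'head height',np.percentile(a,[5,50,80,95]).round(4))
q=P[k]; e=cv2.fitEllipse(max(cv2.findContours(k.astype(np.uint8),0,1)[0],key=cv2.contourArea)); o,r=rays('wrist',[e[0]]); t=((seat+n*.035-o)@n)/(r[0]@n); h=o+r[0]*t-seat; print('head centre up,left',h@np.cross(my,n),h@my,e)
go(seat+n*(.041-.015+.005),R)
E
```

```text
time: 12.25
eef_pos: [0.5746, 0.036, 0.1853]
tcp_rot: [[-0.938, -0.138, 0.317], [-0.131, 0.99, 0.042], [-0.32, -0.002, -0.947]]
force: [-0.6, 0.8, -1.0]
width: 0.0721
18952 head height [0.0344 0.1526 0.1801 0.1852]
head centre up,left 0.09478063839284305 -0.0008676492711524124 ((257.2252197265625, 322.7622985839844), (140.0269317626953, 287.50897216796875), 89.95852661132812)
shift [ 1.4  0.3 83.6] turn [-0.2  0.6 -0.3] shift in target axes [ 0.5  0.  83.6] t 12.3 F [-0.5  0.3  0. ] w 78.9 j6 -1.8
```

View pics/e.png

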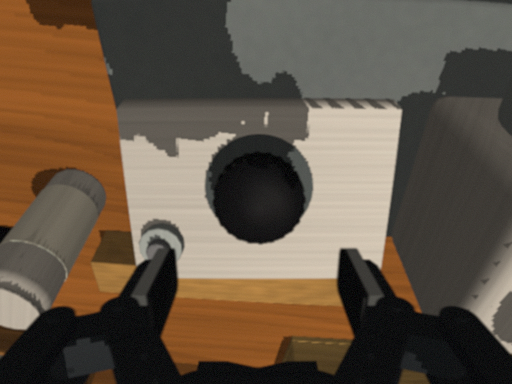

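```bash
python3 - <<'E'
from go import *
P,im=cloud('wrist'); A=(P-seat)@n
k=(im.max(2)<70)&(A>.02)&(A<.06)&(np.linalg.norm(np.cross(P-seat,n),axis=-1)<.04)
print(k.sum(),np.percentile(A[k],[5,50,80,95]).round(4),np.nanmedian(A[190:204,253:267]))
e=cv2.fitEllipse(max(cv2.findContours(k.astype(np.uint8),0,1)[0],key=cv2.contourArea)); o,r=rays('wrist',[e[0]]); t=((seat+n*.035-o)@n)/(r[0]@n); h=o+r[0]*t-seat; print('head centre up,left',h@np.cross(my,n),h@my,e)
E
python3 -m jog '[[0,0,0,0.5,0,25,85],[0,0,0,0.5,0,25,85],[0,0,0,0.5,0,15,85],[0,0,0,0,0,0,85]]' 35;  python3 - <<'E'
from go import *
R=np.c_[np.cross(my,-n),my,-n]
go(seat+n*(.041-.015+.005),R)
E
```

```text
6341 [0.0301 0.038  0.0401 0.041 ] 0.0404973882239694
head centre up,left -0.004204025796391974 0.000385447186210432 ((258.6081237792969, 198.24929809570312), (87.82386016845703, 90.3530502319336), 91.25131225585938)
time: 12.7
eef_pos: [0.5937, 0.0387, 0.1187]
tcp_rot: [[-0.939, -0.138, 0.314], [-0.131, 0.99, 0.043], [-0.317, -0.001, -0.948]]
force: [-1.0, -0.8, -0.2]
width: 0.085
shift [-1.4  0.1 14.4] turn [-0.2  0.5 -0.3] shift in target axes [-1.6  0.1 14.4] t 12.7 F [-1.  -0.8 -0.2] w 85.0 j6 -1.8
```

```bash

python3 -m jog '[[0,0,0,0,0,12,85],[0,0,0,0,0,8,85],[0,0,0,0,0,2,85],[0,0,0,0,0,0,85]]' 35;  python3 - <<'E'
from go import *
R=np.c_[np.cross(my,-n),my,-n]
go(seat+n*.022,R)
E
```

```text
time: 13.1
eef_pos: [0.6003, 0.0398, 0.0969]
tcp_rot: [[-0.94, -0.138, 0.312], [-0.131, 0.99, 0.043], [-0.315, -0.001, -0.949]]
force: [0.5, -0.6, 0.7]
width: 0.0851
shift [-1.9 -0.   0.6] turn [-0.1  0.4 -0.3] shift in target axes [-1.9 -0.   0.6] t 13.1 F [ 0.5 -0.6  0.7] w 85.1 j6 -1.8
```

```bash

python3 -m jog '[[0,0,0,0,0,0,40],[0,0,0,0,0,0,40],[0,0,0,0,0,0,40],[0,0,0,0,0,0,40],[0,0,0,0,0,0,40]]' 40
python3 -m jog '[[0,0,6,0,0,0,40],[0,0,6,0,0,0,40],[0,0,6,0,0,0,40],[0,0,6,0,0,0,40]]' 40
python3 - <<'E'
from go import *
R=np.c_[np.cross(my,-n),my,-n]
go(seat+n*.022,R);print(arm.state()['torque']@n)
E
```

```text
time: 13.6
eef_pos: [0.6004, 0.0402, 0.0994]
tcp_rot: [[-0.939, -0.139, 0.314], [-0.132, 0.99, 0.043], [-0.317, -0.001, -0.949]]
force: [2.4, 0.9, -3.4]
width: 0.0581
time: 14.0
eef_pos: [0.6003, 0.041, 0.0993]
tcp_rot: [[-0.911, 0.267, 0.314], [0.295, 0.955, 0.044], [-0.288, 0.133, -0.948]]
force: [0.8, 1.1, -2.6]
width: 0.0583
shift [-1.4 -0.7  2.8] turn [  0.    0.5 -24.9] shift in target axes [-1.  -1.2  2.8] t 14.0 F [ 0.8  1.1 -2.6] w 58.3 j6 -1.37
0.20962391185760199
```

```bash
for i in 1; do
python3 -m jog '[[0,0,7,0,0,0,40],[0,0,7,0,0,0,40],[0,0,7,0,0,0,40],[0,0,7,0,0,0,40]]' 40
done
python3 - <<'E'
from go import *
R=np.c_[np.cross(my,-n),my,-n]
go(seat+n*.022,R);print(arm.state()['torque']@n)
E
python3 -m jog '[[0,0,7,0,0,0,40],[0,0,7,0,0,0,40],[0,0,7,0,0,0,40],[0,0,7,0,0,0,40]]' 40
python3 - <<'E'
from go import *
R=np.c_[np.cross(my,-n),my,-n]
go(seat+n*.022,R);print(arm.state()['torque']@n)
E
```

```text
time: 14.4
eef_pos: [0.6006, 0.0418, 0.0993]
tcp_rot: [[-0.666, 0.676, 0.315], [0.722, 0.691, 0.045], [-0.187, 0.257, -0.948]]
force: [1.8, 1.9, -1.6]
width: 0.0581
shift [-2.  -0.7  2.7] turn [  0.2   0.5 -54.1] shift in target axes [-0.6 -2.   2.7] t 14.4 F [ 1.8  1.9 -1.6] w 58.1 j6 -0.86
0.14972498542656743
time: 14.8
eef_pos: [0.6012, 0.0425, 0.0994]
tcp_rot: [[-0.253, 0.914, 0.316], [0.967, 0.251, 0.046], [-0.037, 0.317, -0.948]]
force: [3.8, 0.4, -4.0]
width: 0.0581
shift [-2.6 -0.4  2.6] turn [  0.5   0.5 -83.2] shift in target axes [ 0.1 -2.6  2.6] t 14.8 F [ 3.8  0.4 -4. ] w 58.1 j6 -0.35
0.12024872655540064
```

```bash

python3 -m jog '[[0,0,7,0,0,0,40],[0,0,7,0,0,0,40],[0,0,7,0,0,0,40],[0,0,7,0,0,0,40],[0,0,7,0,0,0,40]]' 40
python3 - <<'E'
from go import *
R=np.c_[np.cross(my,-n),my,-n]
go(seat+n*.022,R);print(arm.state()['torque']@n)
E
python3 -m jog '[[0,0,7,0,0,0,40],[0,0,7,0,0,0,40],[0,0,7,0,0,0,40],[0,0,7,0,0,0,40],[0,0,7,0,0,0,40],[0,0,3,0,0,0,40]]' 40
python3 - <<'E'
from go import *
R=np.c_[np.cross(my,-n),my,-n]
go(seat+n*.022,R);print(arm.state()['torque']@n)
E
```

```text
time: 15.3
eef_pos: [0.6024, 0.0429, 0.1]
tcp_rot: [[0.34, 0.885, 0.319], [0.927, -0.373, 0.046], [0.16, 0.28, -0.947]]
force: [1.4, -0.3, -0.6]
width: 0.0584
shift [-3.2  0.1  2.8] turn [   0.8    0.5 -119.7] shift in target axes [ 1.5 -2.8  2.8] t 15.3 F [ 1.4 -0.3 -0.6] w 58.4 j6 0.28
0.16964900727587942
time: 15.9
eef_pos: [0.6029, 0.0419, 0.1034]
tcp_rot: [[0.827, 0.462, 0.32], [0.474, -0.879, 0.045], [0.302, 0.114, -0.946]]
force: [-5.0, -1.6, 3.5]
width: 0.0584
shift [-3.4  0.6  5.9] turn [   1.2    0.3 -159.4] shift in target axes [ 2.8 -1.8  5.9] t 15.9 F [-5.  -1.6  3.5] w 58.4 j6 0.98
0.149600594344926
```

```bash

python3 -m jog '[[0,0,0,0,0,0,85],[0,0,0,0,0,0,85],[0,0,0,0,0,0,85],[0,0,0,0,0,0,85],[0,0,0,0,0,-10,85],[0,0,0,0,0,-20,85],[0,0,0,0,0,-35,85],[0,0,0,0,0,-45,85],[0,0,0,0,0,-20,85],[0,0,0,0,0,0,85]]' 40
python3 - <<'E'
from go import *
im,_=shot('wrist')
P,_=cloud('wrist'); A=(P-seat)@n
k=(im.max(2)<70)&(A>.02)&(A<.065)&(np.linalg.norm(np.cross(P-seat,n),axis=-1)<.04)
print('head height',k.sum(),np.percentile(A[k],[5,50,80,95]).round(4) if k.any() else 0)
b,_=shot('scene')
cv2.imwrite('pics/f.png',np.hstack([im,b])[:,:,::-1][:,:] if 0 else cv2.resize(np.hstack([im,b])[:,:,::-1],None,fx=.78,fy=.78))
E
```

```text
time: 16.9
eef_pos: [0.559, 0.0358, 0.2335]
tcp_rot: [[0.824, 0.467, 0.321], [0.479, -0.876, 0.045], [0.302, 0.117, -0.946]]
force: [0.5, 0.8, 0.3]
width: 0.085
head height 4753 [0.0403 0.0493 0.0514 0.0524]
```

View pics/f.png

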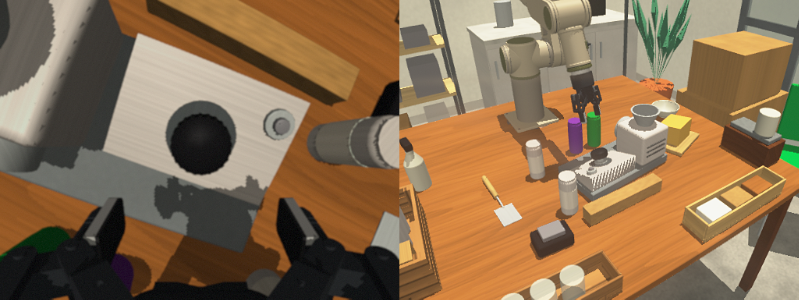

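The head reads 52 mm above the panel, so it is fully out. The can stands upright on the counter at scene px (535,158), and the other things are in place.

```bash
python3 -c "
from rig import arm
print(arm.sign_off(), arm.state()['time'])"
```

```text
the job is handed in; nothing more can be done
the job is handed in; nothing more can be done
```

The stop test is done and handed in, at about 17 s on the robot's clock.

- **Can:** I lifted it off the ledge and stood it upright on the bare counter at about (0.46, -0.16). After I let go, the top camera put its lid at 142 mm, against a nominal 145 mm. The arm hid part of it, so the centre it read was about 17 mm off where I released. The last scene picture shows it upright.
- **Stop pressed:** I pushed with the closed fingers to the hard stop, at about 32 N. With the gripper taken away, the head stayed down at 40.5 to 41 mm above the panel, which is latched.
- **Stop released:** I turned the head about 159° clockwise in one grasp; no regrasp was needed. After I let go and backed off, its top read about 52 mm, which is fully out.
- **Other things:** the start button, the spare can and the rest looked untouched in the last pictures, judged by eye only. The gripper was clear of everything at hand-in.
- **Disagreements:** different camera views placed the can's lid up to 5 mm apart, and the button's axis up to about 9 mm apart along the slope. Neither affected the grasps.

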